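# Throw the interlocked levers of the nozzle test stand

### The arm

A 6-joint arm with a two-finger parallel gripper is mounted at the origin on the work surface. World frame = base frame: x ahead of the robot, y to its left, z up, the work surface at z = 0. Lengths are in mm, angles in rad, forces in N, time in s.
With the tool pointing down it reaches from about 325 to 775 mm from the base axis. Payload 9.3 kg.
Tool frame: the origin (TCP) lies between the finger pads; the fingertips stand 11 mm ahead of it and the grasp point (between the pads) lies 8 mm behind it; z points along the fingers, y is the line along which they close (so a half turn about z gives the same grasp; the last joint's range is limited). The gripper opens to 85 mm and grips with 20 to 120 N. Pads are 22 mm wide; open, the fingers measure 114 mm over their backs; the gripper's body (76 mm by 85 mm) begins 54 mm behind the grasp point. The pads swing forward as they close: fully open they stand 13 mm farther back than shut.
Start: joints at [-1.424, 0.259, 0.021, 1.334, 0, 1.418], TCP at [162.424, -525.467, 242.279] pointing down, gripper open.
Joint ranges: [-3.04, 3.04], [-0.91, 1.82], [-1.04, 1.36], [-1.92, 1.95], [-1.52, 1.45], [-3.14, 3.14]. Speed limits (rad/s): [2.22, 2.22, 2.79, 3.14, 3.14, 3.14].

### API

Orientations are given as a unit quaternion [x, y, z, w].
In Python, from plant import sensors, imaging, r gives the robot as it stands. The module is installed in compiled form; this text tells all that it offers.
- The arm moves only by the tool step_arm, never from a script. Its argument "increments" is a list of rows, each a list of 2 entries, a list of its own where there are three numbers: the shift along the tool's x, y, z in m, then the turn, a rotation vector about the tool's x, y, z in degrees. In form: [[[dx, dy, dz], [rx, ry, rz]], ...]. A call has 1 to 5 rows; each row shifts and turns the commanded pose from where the row before left it, along the tool's axes as they then stand; what a row does not reach is not made up. A row lasts 1/8 s, in which the tool goes at most 62.5 mm and 10.7 degrees, less where a joint would pass 70% of its speed; a pose out of reach is approached as far as the arm can. A call with a gripper value outside its range is refused whole. "hand" is the closure, from 0 (fully open) to 1 (shut), set as the call begins (left out, the last holds). The fingers move at their own pace and stop on an object; the grip force is fixed at half the most. Time passes only in rows, so rows that do not move let the fingers close. It gives the time, the measured TCP pose, the force, the opening and the grip force at its end, in the units of the state.
- sensors.read_state(): the state, without advancing time (a new reading comes with each control period).
- imaging.get_image(name): name is "scene" or "top" or "wrist"; returns (picture, depth): 480x640x3 uint8, red, green, blue; 480x640 float32, mm along the optical axis (not along the pixel's ray), 0 where there is no reading.
- imaging.calibration(name): a dict with "fx", "fy", "cx", "cy" (pixels), "cam_to_world" (4x4, takes a point from camera to world coordinates). Camera axes: x right, y up, looking along -z (the intrinsics and any distortion apply to the point x, -y, -z); pixel columns grow to the right and rows downward; lengths in mm; the calibration is good to about 2 mm. A picture is of the moment at which its call begins: read the wrist's pose just before it. calibration takes no time and is no camera call; for the wrist camera it gives the pose at the moment of the call.
- r.hand_in(): hands the job in; it is judged then, once.
The state is a dict: "clock": time; "qpos": joint angles; "joint_vel": joint speeds; "tau": joint torques, N m; "position": TCP position; "tcp_rot": TCP orientation; "contact_force": force on the tool from outside, world axes, zero at the start; "ft_torque": the same for the moment, N m; "width": opening from 0.0 (shut) to 1.0 (fully open); "grasp_force": force on a finger pad.
Only numpy, scipy, OpenCV 4.12 (cv2) and the standard library are available. Lean on these libraries where they do the work, as an engineer would, in place of code of your own. Each camera call takes 0.05 s, during which the arm holds its last target. There are 200 camera calls.

### The job

Get the nozzle test stand ready to run the test nozzle: on the gold plate, throw the blue supply lever all the way over, away from the robot, and only then throw the red lever fully over the same way, since a lock bar blocks it until blue is thrown. Leave the yellow lever where it is, and do not force the red one while it is blocked.

Things in the scene. Friction and masses are not known exactly. Their poses are not given: they have to be found in the camera images.
- panel: fixed gold plate, 270 x 420 mm, top 30 mm above the table; three levers 120 mm apart along its y, in any order. Origin: table height, under the middle lever's axle. +x: throw direction, within 15 deg of the robot's x. Axles along y at x = 0, 95 mm high. Levers stay where left; 2 to 3 N moves them. White lock bar along y ahead of the axles, top 90 mm high; fixed nozzles to 95 mm high at x = 135 mm.
- blue_knob (a point): centre of the 34 mm ball knob of the blue lever, a 12 mm rod with a blue sleeve. Water supply. Never blocked. Its ball is 115 mm from the axle; at rest at plate x = -55 mm, 196 mm above the table (it may start up to 9 mm off rest); upright 210 mm; fully thrown at x = +55 mm, 196 mm high. Thrown, it draws the lock bar 42 mm to plate +x by a linkage hidden under the plate.
- red_knob (a point): centre of the 34 mm ball knob of the red lever, a 12 mm rod with a red sleeve. Test nozzle. Same arc and heights as blue: from plate x = -55 mm at rest to +55 mm fully thrown. A steel horn at its foot stands over the white lock bar: it is blocked after about 7 mm of ball travel until blue is thrown.
- yellow_knob (a point): centre of the 34 mm ball knob of the yellow lever, a 12 mm rod with a yellow sleeve. Second nozzle, not wanted now. Same arc, rest position and horn as red; blocked like red until blue is thrown, after which it too is free to move.

How it is judged (in metres and radians):
On the way:
1. the blue lever is thrown while the red one is still at rest (x of blue_knob in the frame of panel above 0.043 m and x of red_knob in the frame of panel below -0.035 m), for 0.1 s.
At the end, for the whole second after the job is handed in: Blue and red knobs both stand at least 43 mm to the far side (plate +x) of their axles (the stop is at 55 mm), and the yellow knob is still at least 35 mm to the near side (x of each of blue_knob, red_knob in the frame of panel above 0.043 m and x of yellow_knob in the frame of panel below -0.035 m); the robot touches nothing.
It fails at once if the yellow lever is moved off its rest by more than 25 mm (x of yellow_knob in the frame of panel above -0.03 m).
It fails at once if the red lever is forced past its lock before the blue lever has been thrown over (x of blue_knob in the frame of panel below 0 m and x of red_knob in the frame of panel above -0.03 m).
It also fails if it takes over 51 s, if anything falls off the work surface, if the arm or the gripper's body presses on something with over 40 N, if the wrist force passes 120 N, or if a joint passes its speed limit or range.

## Working session

There is one attempt and no reset: what is moved stays moved. The work goes in short steps, Python scripts to look and compute and a tool call to move; the robot and the scene stay as the last step left them, time stands still between calls to the robot, and variables do not carry over. Pictures are saved under pics/ and viewed, at most 10 in all, crops included, and the job is handed in when it is done.

Besides the shell and the picture viewer there is one more tool, called after "Call:" as name([rows], argument=value, ...), one row to a line, values as JSON. step_arm: Moves the arm, as the interface text tells. Its arguments: {"type":"object","properties":{"increments":{"type":"array","items":{"type":"array"}},"hand":{"type":"number"}},"required":["increments"]}

```bash
mkdir -p pics; cat > h.py <<'E'
from plant import sensors, imaging, r
import numpy as np, cv2
def w(cal,u,v,d):
    p=np.array([(u-cal['cx'])/cal['fx']*d, -(v-cal['cy'])/cal['fy']*d, -d, 1.])
    return (np.array(cal['cam_to_world'])@p)[:3]
def cloud(cal,D):
    v,u=np.mgrid[:480,:640]
    P=np.stack([(u-cal['cx'])/cal['fx']*D,-(v-cal['cy'])/cal['fy']*D,-D,np.ones_like(D)],-1)
    return (P@np.array(cal['cam_to_world']).T)[...,:3]
E
python3 - <<'E'
from h import *
print(sensors.read_state())
for n in ("scene","top"):
    I,D=imaging.get_image(n); cv2.imwrite(f'pics/{n}0.png',I[...,::-1]); c=imaging.calibration(n); np.savez(f'{n}0.npz',I=I,D=D)
    print(c)
    P=cloud(c,D); H=cv2.cvtColor(I,cv2.COLOR_RGB2HSV)
    for k,lo,hi in (('red',0,8),('blue',105,130),('yellow',24,34)):
        m=(H[...,0]>=lo)&(H[...,0]<=hi)&(H[...,1]>130)&(H[...,2]>60)&(D>0)&(P[...,2]>110)
        print(n,k,m.sum(), P[m].mean(0) if m.any() else '',P[m].max(0) if m.any() else '')
E
```

```text
{'clock': 0.0, 'qpos': array([-1.42360486e+00,  2.59203261e-01,  2.07836600e-02,  1.33369438e+00,
        2.37617999e-05,  1.41818188e+00]), 'joint_vel': array([-6.56751915e-06,  6.78549712e-04, -2.07982959e-03, -2.84319944e-04,
        9.67195779e-05,  4.57326279e-04]), 'tau': array([-3.70199283e-03, -5.55643094e+01,  3.44528711e+01,  1.37908937e-02,
       -3.15503812e-04,  3.45729427e-05]), 'position': array([ 162.39122955, -525.21643422,  241.66875931]), 'tcp_rot': array([ 9.88785362e-01,  1.49342137e-01,  1.36672497e-05, -6.58791346e-04]), 'contact_force': array([-0.73464561, -0.88711288,  0.03546319]), 'ft_torque': array([-0.00624485,  0.0102371 , -0.06103374]), 'grasp_force': 0.0, 'width': 1.0005134456775995}
{'fx': 530.5088774009406, 'fy': 530.5088774009406, 'cx': 304.19909041587135, 'cy': 234.89333940207197, 'cam_to_world': array([[ 1.21168452e-01, -6.62703196e-01,  7.39014668e-01,
         1.07050295e+03],
       [ 9.92616811e-01,  7.67805228e-02, -9.38968429e-02,
        -2.46635025e+01],
       [ 5.48380537e-03,  7.44935719e-01,  6.67113711e-01,
         6.54016744e+02],

[... 426 characters left out ...]
9097, 'cx': 320.7449201209695, 'cy': 236.59909086893305, 'cam_to_world': array([[-1.19840131e-02,  9.92689750e-01, -1.20097642e-01,
         4.34544953e+02],
       [-9.99140595e-01, -7.12180312e-03,  4.08332164e-02,
         5.01128277e+01],
       [ 3.96794036e-02,  1.20483775e-01,  9.91921975e-01,
         8.06640674e+02],
       [ 0.00000000e+00,  0.00000000e+00,  0.00000000e+00,
         1.00000000e+00]])}
top red 761 [497.26582832 211.02367012 197.7616971 ] [530.03617383 228.02017434 216.84420796]
top blue 700 [488.30509362 -24.06222493 202.12530986] [519.01710149  -8.4829334  218.68144764]
top yellow 769 [490.56944777  93.69230965 198.99522703] [523.92666297 111.25172015 216.78594606]
```

View pics/scene0.png

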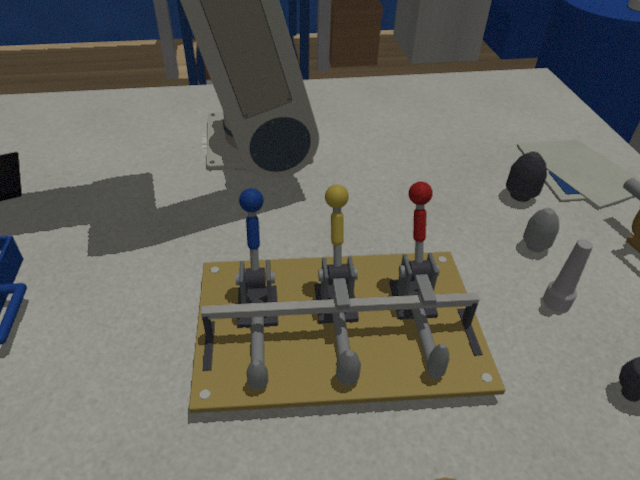

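View pics/top0.png

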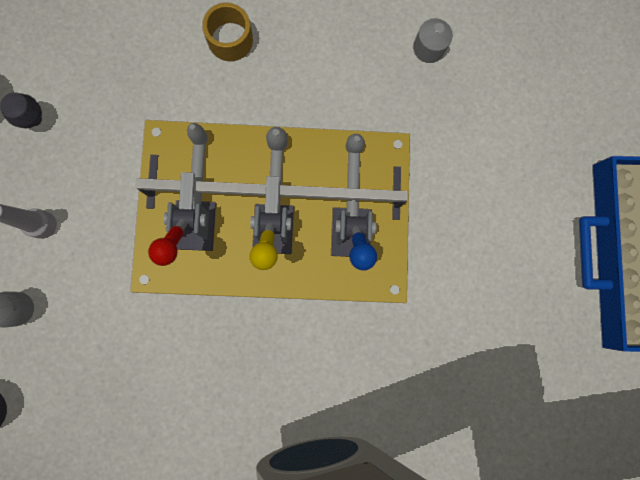

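The scene picture shows blue at (251,200), yellow at (337,196) and red at (420,193), so yellow is in the middle. In the top view they are at (363,256), (264,256) and (163,251). Next I fit the plate yaw and the ball centres.

```bash
python3 - <<'E'
from h import *
from scipy.optimize import least_squares
for n in ("scene","top"):
    z=np.load(f'{n}0.npz');I,D=z['I'],z['D'];c=imaging.calibration(n);P=cloud(c,D);H=cv2.cvtColor(I,cv2.COLOR_RGB2HSV)
    m=(abs(P[...,2]-30)<8)&(H[...,1]>100)&(H[...,0]>15)&(H[...,0]<32)&(abs(P[...,1]-93)<260)&(abs(P[...,0]-580)<190)
    print(n,'plate',cv2.minAreaRect(P[m][:,:2].astype(np.float32)))
    for k,lo,hi in (('red',0,8),('blue',105,130),('yellow',24,34)):
        m=(H[...,0]>=lo)&(H[...,0]<=hi)&(H[...,1]>130)&(H[...,2]>60)&(D>0)&(P[...,2]>190)
        q=P[m]; s=least_squares(lambda p:np.linalg.norm(q-p,axis=1)-17,q.mean(0)-[0,0,10],loss='soft_l1').x
        print(k,s.round(1))
E
```

```text
scene plate ((573.1227416992188, 89.76832580566406), (418.5896911621094, 270.02227783203125), 87.138916015625)
red [492.  214.9 195.8]
blue [484. -25. 198.]
yellow [485.8  95.1 195.9]
top plate ((570.843017578125, 89.82411193847656), (419.2712097167969, 269.37017822265625), 87.06912231445312)
red [492.  214.7 196.8]
blue [484.  -25.2 199.1]
yellow [485.9  94.9 196.8]
```

Call:
step_arm([
  [[0,0,-0.06],[0,0,9.5]],
  [[0,0,0],[0,0,9.5]],
], hand=1)

```text
clock: 0.35
position: [162.6, -526.4, 305.8]
tcp_rot: [1.0, -0.019, 0.0, 0.003]
contact_force: [-0.3, -0.4, -0.5]
width: 0.604
grasp_force: 0.0
```

Call:
step_arm([
  [[0,0,0],[0,0,0.7]],
  [[0.025,-0.05,0],[0,0,0]],
  [[0.025,-0.05,0],[0,0,0]],
  [[0.025,-0.05,0],[0,0,0]],
  [[0.025,-0.05,0],[0,0,0]],
])

```text
clock: 0.98
position: [271.4, -328.1, 301.4]
tcp_rot: [1.0, -0.02, -0.0, -0.001]
contact_force: [0.8, -0.2, 0.2]
width: 0.001
grasp_force: 0.0
```

Call:
step_arm([
  [[0.025,-0.05,0],[0,0,0]],
  [[0.025,-0.05,0],[0,0,0]],
  [[0.025,-0.05,0],[0,0,0]],
  [[0.025,-0.05,0],[0,0,0]],
  [[0.02,-0.05,0],[0,0,0]],
])

```text
clock: 1.6
position: [402.3, -83.7, 301.5]
tcp_rot: [1.0, -0.02, -0.001, -0.0]
contact_force: [0.2, -1.1, 0.6]
width: -0.0
grasp_force: 0.0
```

Call:
step_arm([
  [[0,0,0],[0,0,0]],
  [[0,0,0],[0,0,0]],
])

```text
clock: 1.85
position: [401.7, -85.4, 301.6]
tcp_rot: [1.0, -0.02, -0.001, -0.0]
contact_force: [-0.6, 0.0, -0.6]
width: 0.001
grasp_force: 0.0
```

Call:
step_arm([
  [[0.006,-0.034,0],[0,0,0.6]],
  [[0,-0.03,0],[0,0,0]],
  [[0,0,0.055],[0,0,0]],
  [[0,0,0.055],[0,0,0]],
  [[0,0,0],[0,0,0]],
])

```text
clock: 2.48
position: [408.6, -22.6, 189.6]
tcp_rot: [1.0, -0.028, -0.004, -0.001]
contact_force: [-0.2, -0.2, 0.7]
width: 0.003
grasp_force: 0.0
```

```bash
python3 - <<'E'
from h import *
I,D=imaging.get_image('scene'); cv2.imwrite('pics/scene1.png',I[...,::-1]); print(sensors.read_state()['position'])
E
```

```text
[410.35586994 -22.92281897 192.20776182]
```

View pics/scene1.png

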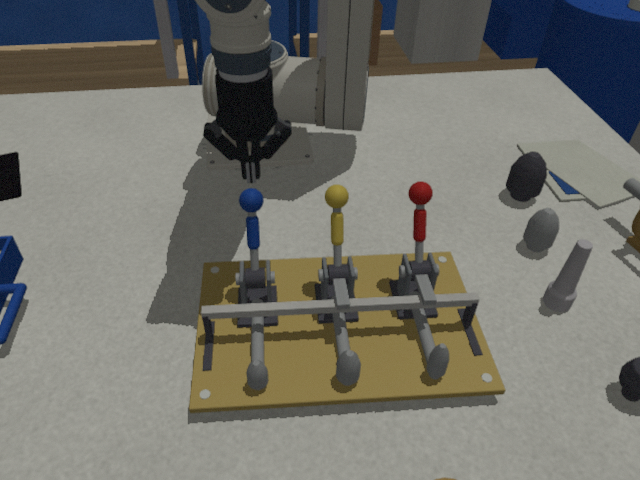

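The shut fingers, at (250,170), stand right behind the blue ball at (251,200). I push along plate +x.

Call:
step_arm([
  [[0.02,0,0],[0,0,0]],
  [[0.02,0,0],[0,0,0]],
  [[0.015,0,0],[0,0,0]],
  [[0.015,0,0],[0,0,0]],
  [[0.015,0,0],[0,0,0]],
])

```text
clock: 3.15
position: [497.0, -27.1, 193.5]
tcp_rot: [1.0, -0.027, 0.001, 0.0]
contact_force: [-2.6, 0.2, 2.8]
width: 0.001
grasp_force: 1.7
```

Call:
step_arm([
  [[0.015,0,0],[0,0,0]],
  [[0.015,0,0],[0,0,0]],
  [[0.01,0,0],[0,0,0]],
  [[0.01,0,0],[0,0,0]],
  [[0,0,0],[0,0,0]],
])

```text
clock: 3.78
position: [546.7, -29.3, 191.9]
tcp_rot: [1.0, -0.027, 0.0, -0.0]
contact_force: [-0.7, 0.2, -0.2]
width: -0.002
grasp_force: 0.0
```

Call:
step_arm([
  [[0.005,0,0],[0,0,0]],
  [[0.004,0,0],[0,0,0]],
  [[0.003,0,0],[0,0,0]],
  [[0,0,0],[0,0,0]],
])

```text
clock: 4.28
position: [558.2, -30.0, 192.3]
tcp_rot: [1.0, -0.027, 0.0, -0.0]
contact_force: [-1.6, 0.1, -0.8]
width: 0.004
grasp_force: 0.7
```

```bash
cat >> h.py <<'E'
def balls(n,cols=('red','blue','yellow')):
    from scipy.optimize import least_squares
    I,D=imaging.get_image(n);c=imaging.calibration(n);P=cloud(c,D);H=cv2.cvtColor(I,cv2.COLOR_RGB2HSV)
    for k,lo,hi in (('red',0,8),('blue',105,130),('yellow',24,34)):
        m=(H[...,0]>=lo)&(H[...,0]<=hi)&(H[...,1]>130)&(H[...,2]>60)&(D>0)&(P[...,2]>188)&(P[...,0]>440)&(P[...,0]<640)&(abs(P[...,1]-92)<180)
        q=P[m]
        if len(q)<30: print(k,len(q)); continue
        s=least_squares(lambda p:np.linalg.norm(q-p,axis=1)-17,q.mean(0)-[0,0,10],loss='soft_l1').x
        d=s[:2]-[540.8,92.1]; print(n,k,len(q),s.round(1),'plate x',round(d@[.9987,-.0505],1))
    return I
E
python3 -c "
from h import *
cv2.imwrite('pics/scene2.png',balls('scene')[...,::-1])"
```

```text
scene red 362 [492.  215.1 195.8] plate x -55.0
scene blue 512 [586.  -30.3 197.8] plate x 51.3
scene yellow 392 [485.8  95.3 195.8] plate x -55.1
```

Call:
step_arm([
  [[0.003,0,0],[0,0,0]],
  [[0.002,0,0],[0,0,0]],
  [[0,0,0],[0,0,0]],
])

```text
clock: 4.7
position: [562.1, -30.2, 192.1]
tcp_rot: [1.0, -0.027, -0.001, 0.0]
contact_force: [-6.7, -0.7, 0.1]
width: -0.003
grasp_force: 3.6
```

Call:
step_arm([
  [[-0.03,0,0],[0,0,0]],
  [[-0.03,0,-0.05],[0,0,0]],
  [[-0.04,0,-0.05],[0,0,0]],
  [[-0.04,0,0],[0,0,0]],
  [[0,0,0],[0,0,0]],
])

```text
clock: 5.32
position: [423.0, -22.5, 292.8]
tcp_rot: [1.0, -0.027, 0.002, 0.0]
contact_force: [0.6, -0.5, -0.1]
width: -0.003
grasp_force: 0.0
```

```bash
python3 -c "
from h import *
balls('top');cv2.imwrite('pics/scene3.png',balls('scene')[...,::-1]);print(sensors.read_state()['position'])"
```

```text
top red 589 [492.  214.8 196.7] plate x -54.9
top blue 544 [590.  -30.6 196.8] plate x 55.3
top yellow 616 [485.9  94.9 196.8] plate x -54.9
scene red 350 [492.3 214.9 195.6] plate x -54.7
scene blue 492 [589.7 -30.5 195.8] plate x 55.1
scene yellow 388 [485.9  95.1 195.8] plate x -55.0
[424.72038252 -22.7674645  291.68802205]
```

View pics/scene3.png

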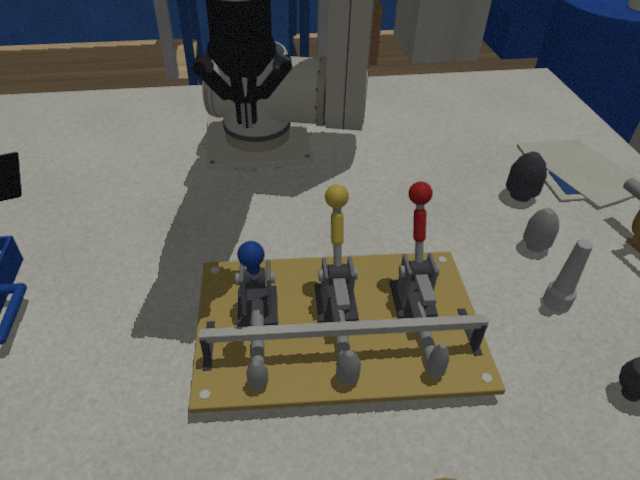

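Blue stands at +55 mm (ball at (251,254)) and the lock bar has moved ahead. Red and yellow are still at rest. I now move to red at clear height.

Call:
step_arm([
  [[-0.007,-0.06,0],[0,0,0]],
  [[-0.007,-0.06,0],[0,0,0]],
  [[0,-0.06,0],[0,0,0]],
  [[0,-0.06,0],[0,0,0]],
  [[0,0,0],[0,0,0]],
])

```text
clock: 6.05
position: [420.3, 126.9, 294.2]
tcp_rot: [0.999, 0.028, -0.002, -0.035]
contact_force: [-0.3, -0.5, 0.2]
width: -0.003
grasp_force: 0.0
```

Call:
step_arm([
  [[0,0,0.05],[0,0,0]],
  [[0,0,0.05],[0,0,0]],
  [[0,0,0],[0,0,0]],
  [[0,0,0],[0,0,0]],
])

```text
clock: 6.55
position: [420.1, 128.6, 196.5]
tcp_rot: [0.999, 0.029, -0.001, -0.037]
contact_force: [1.0, 0.4, 1.1]
width: -0.003
grasp_force: 0.0
```

```bash
python3 -c "
from h import *
s=sensors.read_state();print(s['qpos'].round(3),s['position'],s['tcp_rot'])"
```

```text
[ 0.057  0.083 -0.319  1.168  0.074  3.141] [420.08528234 128.59147226 196.54416145] [ 9.98901403e-01  2.88482551e-02 -9.56322123e-04 -3.69168198e-02]
```

Joint 6 hit its range limit. I raise the arm, then turn the tool half a turn back, which gives the same finger shape.

Call:
step_arm([
  [[-0.01,0,-0.055],[0,0,0]],
  [[0,0,-0.05],[0,0,-10]],
  [[0,0,0],[0,0,-10]],
  [[0,0,0],[0,0,-10]],
  [[0,0,0],[0,0,-10]],
])

```text
clock: 7.18
position: [410.4, 120.3, 302.4]
tcp_rot: [0.928, 0.372, 0.013, -0.035]
contact_force: [0.2, -0.3, -0.7]
width: -0.001
grasp_force: 0.0
```

Call:
step_arm([
  [[0,0,0],[0,0,-10]],
  [[0,0,0],[0,0,-10]],
  [[0,0,0],[0,0,-10]],
  [[0,0,0],[0,0,-10]],
  [[0,0,0],[0,0,-10]],
])

```text
clock: 7.8
position: [410.3, 120.4, 302.2]
tcp_rot: [0.684, 0.729, 0.026, -0.026]
contact_force: [-0.2, 0.7, 0.5]
width: -0.003
grasp_force: 0.0
```

Call:
step_arm([
  [[0,0,0],[0,0,-10]],
  [[0,0,0],[0,0,-10]],
  [[0,0,0],[0,0,-10]],
  [[0,0,0],[0,0,-10]],
  [[0,0,0],[0,0,-10]],
])

```text
clock: 8.43
position: [410.3, 120.4, 302.3]
tcp_rot: [0.312, 0.949, 0.035, -0.012]
contact_force: [-0.3, -0.4, -0.0]
width: -0.004
grasp_force: 0.0
```

Call:
step_arm([
  [[0,0,0],[0,0,-10]],
  [[0,0,0],[0,0,-10]],
  [[0,0,0],[0,0,-10]],
  [[0,0,0],[0,0,0]],
  [[0,0,0],[0,0,0]],
])

```text
clock: 9.05
position: [409.9, 120.5, 300.9]
tcp_rot: [0.06, 0.998, 0.037, -0.004]
contact_force: [-0.0, 0.7, -0.4]
width: 0.001
grasp_force: 0.0
```

```bash
python3 -c "
from h import *
from scipy.spatial.transform import Rotation as R
s=sensors.read_state();print(s['qpos'].round(3),s['position'],s['tcp_rot'])
a=np.radians(177.1);x=np.array([np.cos(a),np.sin(a),0]);z=np.array([0,0,-1.]);T=R.from_matrix(np.stack([x,np.cross(z,x),z],1))
print((R.from_quat(s['tcp_rot']).inv()*T).as_rotvec(degrees=True), T.inv().apply(np.array([423,218.3,300])-s['position']))"
```

```text
[ 0.039  0.027 -0.112  1.432  0.074  0.159] [409.88033076 120.45971947 300.87005297] [ 0.05996387  0.9975142   0.03678712 -0.00405833]
[ 4.20418119 -0.57181799 -3.97837815] [-8.15284018 98.37874472  0.87005297]
```

Call:
step_arm([
  [[0,0,0],[4.2,-0.6,-4]],
  [[-0.008,0.05,0],[0,0,0]],
  [[0,0.048,0],[0,0,0]],
  [[0,0,0],[0,0,0]],
])

```text
clock: 9.55
position: [422.0, 220.4, 299.7]
tcp_rot: [0.023, 1.0, 0.0, -0.001]
contact_force: [-0.3, -0.8, 0.1]
width: 0.003
grasp_force: 0.0
```

```bash
python3 -c "
from h import *
s=sensors.read_state();print(s['qpos'].round(3),s['position'],s['tcp_rot']);balls('scene')"
```

```text
[ 3.040e-01  1.210e-01 -1.000e-02  1.441e+00  1.000e-03  3.500e-01] [422.02121494 220.4404193  299.74606792] [ 2.27191537e-02  9.99741670e-01  1.60125761e-04 -6.38621173e-04]
scene red 343 [492.1 215.1 195.7] plate x -54.9
scene blue 478 [589.8 -30.6 195.9] plate x 55.1
scene yellow 358 [485.9  95.2 195.8] plate x -55.0
```

Call:
step_arm([
  [[0,-0.002,0.054],[0,0,0]],
  [[0,0,0.054],[0,0,0]],
  [[0,0,0],[0,0,0]],
  [[0,0,0],[0,0,0]],
])

```text
clock: 10.1
position: [422.9, 215.8, 194.0]
tcp_rot: [0.024, 1.0, 0.0, 0.001]
contact_force: [0.6, 0.7, 1.3]
width: 0.001
grasp_force: 0.0
```

Call:
step_arm([
  [[-0.02,0,0],[0,0,0]],
  [[-0.02,0,0],[0,0,0]],
  [[-0.015,0,0],[0,0,0]],
  [[-0.015,0,0],[0,0,0]],
  [[0,0,0],[0,0,0]],
])

```text
clock: 10.72
position: [493.4, 212.7, 191.9]
tcp_rot: [0.023, 1.0, 0.0, 0.0]
contact_force: [0.3, -0.2, -0.2]
width: 0.002
grasp_force: 0.0
```

Call:
step_arm([
  [[-0.015,0,0],[0,0,0]],
  [[-0.015,0,0],[0,0,0]],
  [[-0.015,0,0],[0,0,0]],
  [[-0.012,0,0],[0,0,0]],
  [[0,0,0],[0,0,0]],
])

```text
clock: 11.35
position: [549.8, 210.0, 191.0]
tcp_rot: [0.023, 1.0, -0.0, -0.001]
contact_force: [0.1, -0.6, 0.3]
width: -0.001
grasp_force: 0.0
```

Call:
step_arm([
  [[-0.01,0,0],[0,0,0]],
  [[-0.006,0,0],[0,0,0]],
  [[-0.004,0,0],[0,0,0]],
  [[-0.002,0,0],[0,0,0]],
  [[0,0,0],[0,0,0]],
])

```text
clock: 11.98
position: [570.8, 209.2, 191.7]
tcp_rot: [0.023, 1.0, 0.0, -0.0]
contact_force: [-1.8, -1.3, -1.8]
width: -0.0
grasp_force: 0.8
```

```bash
python3 -c "
from h import *
balls('scene')"
```

```text
scene red 440 [598.8 209.4 197.5] plate x 52.0
scene blue 529 [589.8 -30.3 195.9] plate x 55.1
scene yellow 395 [485.8  95.1 196. ] plate x -55.1
```

Call:
step_arm([
  [[-0.003,0,0],[0,0,0]],
  [[-0.001,0,0],[0,0,0]],
  [[0,0,0],[0,0,0]],
])

```text
clock: 12.4
position: [574.3, 209.1, 191.5]
tcp_rot: [0.023, 1.0, 0.0, -0.001]
contact_force: [-4.8, 0.1, -1.1]
width: 0.005
grasp_force: 2.4
```

Call:
step_arm([
  [[0.03,0,0],[0,0,0]],
  [[0.04,0,-0.05],[0,0,0]],
  [[0.04,0,-0.05],[0,0,0]],
  [[0.03,0,0],[0,0,0]],
  [[0,0,0],[0,0,0]],
])

```text
clock: 13.02
position: [436.0, 215.7, 291.2]
tcp_rot: [0.023, 1.0, 0.001, 0.001]
contact_force: [0.4, 0.1, -1.0]
width: -0.001
grasp_force: 0.0
```

Call:
step_arm([
  [[0,0,0],[0,0,0]],
  [[0,0,0],[0,0,0]],
])

```text
clock: 13.28
position: [437.7, 215.3, 288.8]
tcp_rot: [0.023, 1.0, -0.0, -0.001]
contact_force: [0.3, 0.5, -0.6]
width: 0.001
grasp_force: 0.0
```

```bash
python3 -c "
from h import *
balls('scene');balls('top');print(sensors.read_state()['position'])"
```

```text
scene red 455 [602.2 209.3 195.7] plate x 55.4
scene blue 494 [589.8 -30.5 195.8] plate x 55.1
scene yellow 377 [485.8  95.2 195.9] plate x -55.1
top red 575 [602.3 209.1 196.7] plate x 55.5
top blue 543 [589.9 -30.6 196.8] plate x 55.2
top yellow 621 [486.   94.9 196.8] plate x -54.9
[437.49351704 215.30167851 288.71855148]
```

```bash
python3 -c "
from h import *
print(r.hand_in())"
```

```text
the job is handed in; nothing more can be done
None
```

The job is handed in, though the hand-in returned no verdict: I threw blue first and then red, the cameras show both at about +55 mm and yellow still at rest at −55 mm, and the arm is clear at about 13 s.

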